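Hang up the empty culture-tube carrier

TASK

Two white tube carriers with wire handles stand on the growth-room bench. Pick up the empty one by its handle and hang it on the two-pronged hook stand, the handle bar lying in the dips of both prongs, then let go so that it hangs level and still. Leave the carrier that is full of tubes standing where it is.

Things in the scene. Friction and masses are not known exactly. Their poses are not given: they have to be found in the camera images.
- carrier: Empty tube carrier, loose, 0.2 kg: open white tray 80 (its x) by 140 (y) by 50 mm high with a rigid 10 mm steel wire handle like a goalpost: legs from the middle of the short sides at y +-66 mm up to a straight bar along y, its centreline 140 mm above the underside. Origin: centre of the underside; z up.
- carrier_bar (a point): Middle of the empty carrier's handle bar, on its centreline, 140 mm above the carrier's underside; y runs along the bar, z up. The bar is free over 120 mm between the legs. The tray is wider than the hook, so it must come in below the prongs, from in front of their tips, with the bar passing over the tips.
- full_carrier: The other carrier, of the same make and size (origin and axes alike), holding six white-capped tubes with green plantlets that reach 110 mm above the bench; its handle tops out at 145 mm. To be left alone.
- hook_stand: Fixed stand. Origin on the bench below the middle of its hook; z up. Post at x +85 mm bears two 8 mm round prongs at y +-36, 64 mm clear between, pointing to -x: height 220 mm at x +85 to +23, flat dip at 200 from x +12 to -12, tip up to 226 at x -26 (heights to the prong's centreline; nothing over 231). A 10 mm bar along y in both dips is centred 209 mm up. Base: x -40 to +120, y +-50, 12 thick.
Mind the look-alikes: they are no part of the job. What is shaped like the hook_stand but turquoise or yellow is not meant.

How it is judged:
By the outcome, as a careful person would: the job done as asked, in the order asked, and still so for the second after the job is handed in, with the robot touching nothing.
It also fails if it takes over 59 s, if anything falls off the work surface, if the arm or the gripper's body presses on something with over 40 N, if the wrist force passes 120 N, or if a joint passes its speed limit or range.

ROBOT

A 6-joint arm with a two-finger parallel gripper is mounted at the origin on the work surface. World frame = base frame: x ahead of the robot, y to its left, z up, the work surface at z = 0. Lengths are in m, angles in degrees, forces in N, time in s.
With the tool pointing down it reaches from about 0.425 to 1.125 m from the base axis. Payload 14.9 kg.
Tool frame: the origin (TCP) lies on the front face of the gripper's body, between the roots of the fingers; the fingertips stand 78 mm ahead of it and the grasp point (between the pads) lies 60 mm ahead of it; z points along the fingers, y is the direction in which the jaws open and shut (so a half turn about z gives the same grasp; the last joint's range is limited). The gripper opens to 91 mm and grips with 3 to 60 N. Pads are 32 mm wide; open, the fingers measure 118 mm over their backs; the gripper's body (76 mm by 178 mm) begins 60 mm behind the grasp point.
Start: joints at [-68.887, 21.709, 99.362, -0, 58.929, -1.908], TCP at [0.274, -0.644, 0.292] pointing down, gripper open.
Joint ranges: [-158.91, 158.91], [-42.39, 125.64], [0.06, 152.35], [-60.88, 240.88], [17.5, 164.5], [-176.32, 176.32]. Speed limits (degrees/s): [108.29, 108.29, 136.94, 180, 180, 180].

INTERFACE

Orientations are given as a 3x3 rotation matrix whose columns are the frame's x, y, z axes.
In Python, from workcell import manip gives the robot as it stands.
- The arm moves only by the tool arm_command, never from a script. Its argument "targets" is a list of rows, each a list of 5 numbers: the opening, from -1 (shut) to 1 (fully open), then the shift along the world's x, y, z in mm, then the turn about the world's z in degrees. A call has 1 to 5 rows; each row is the pose to reach, as a shift and turn from the pose measured when the call began; what a row does not reach only later rows make up. A row lasts 1/10 s, in which the tool goes at most 50 mm and 8.59 degrees, less where a joint would pass 70% of its speed; a pose out of reach is approached as far as the arm can. A call with a gripper value outside its range is refused whole. The fingers move at their own pace and stop on an object; "grip_force" is the grip in N (left out, the last holds). Time passes only in rows, so rows that repeat a pose let the fingers close. It gives the time, the measured TCP pose, the force and the opening at its end, in the units of the state.
- manip.observe(): the state, without advancing time (a new reading comes with each control period).
- manip.get_image(name): name is "scene" or "top" or "wrist"; returns a dict with "pixels" (384x512x3 uint8, blue, green, red), "z_map" (384x512 float32, m along the optical axis (not along the pixel's ray), 0 where there is no reading), "camera_matrix" (3x3 intrinsics, pixels), "dist" ([k1, k2, p1, p2, k3] as OpenCV has them; the pictures are not rectified), "R" (3x3) and "t" (3): a world point X has camera coordinates R X + t. Camera axes: x right, y down, z forward; pixel columns grow to the right and rows downward; lengths in m; the calibration is good to about 2 mm. A picture is of the moment at which its call begins.
- manip.close_job(): hands the job in, once; it reports no verdict.
Trained networks look in a picture, given as the dict that the camera call returned (one of the last four; its "shot" number tells which), for a name from the list of things; names that differ only in an ending like _2 or _b are one class to them, and where a whole thing is asked for, a point or a joint stands for the part that bears it (a point fixed in the world has none). Each returns a list of dicts, best first, with "p" (0 to 1); they miss things now and then, are a little off and sometimes report something else, mostly with a low value. They report only what shows in the picture. A call takes as long as a camera call. They do not tell look-alikes from the thing itself.
- manip.boxes_of(query, picture): "at" ([x, y, z] in m, in world coordinates, good to about 4 mm: the middle of the surface that is visible of it).
The state is a dict: "time_s": time; "joint_pos": joint angles; "joint_velocities": joint speeds; "joint_efforts": joint torques, N m; "tool_pos": TCP position; "orientation": TCP orientation; "force": force on the tool from outside, world axes, zero at the start; "wrist_torque": the same for the moment, N m; "gripper_width": finger opening in m.
Only numpy, scipy, OpenCV 4.12 (cv2) and the standard library are available. Lean on these libraries where they do the work, as an engineer would, in place of code of your own. Each camera call takes 0.05 s, during which the arm holds its last target. There are 200 camera calls.

## Working session

There is one attempt and no reset: what is moved stays moved. The work goes in short steps, Python scripts to look and compute and a tool call to move; the robot and the scene stay as the last step left them, time stands still between calls to the robot, and variables do not carry over. Pictures are saved under pics/ and viewed, about 8 in all and at most 12, crops included, and the job is handed in when it is done.

Besides the shell and the picture viewer there is one more tool, called after "Emit:" in YAML: its name, and indented under it one key for each argument. arm_command: Moves the arm, as the interface text tells. Its arguments: {"type":"object","properties":{"targets":{"type":"array"},"grip_force":{"type":"number"}},"required":["targets"]}

```bash
mkdir -p pics
cat > h.py <<'E'
import numpy as np, cv2
from workcell import manip
def pts(im):
    z=im["z_map"]; h,w=z.shape
    u,v=np.meshgrid(np.arange(w),np.arange(h))
    n=cv2.undistortPoints(np.stack([u,v],-1).reshape(-1,1,2).astype(np.float64),np.array(im["camera_matrix"]),np.array(im["dist"])).reshape(h,w,2)
    P=np.dstack([n*z[...,None],z]).astype(float)
    X=(P-np.array(im["t"]))@np.array(im["R"])
    X[z==0]=np.nan
    return X
E
python3 - <<'E'
from h import *
s=manip.observe(); print(s["tool_pos"],s["orientation"],s["gripper_width"],s["force"])
a={n:manip.get_image(n) for n in("scene","top")}
for n,im in a.items():
    np.save(n+".npy",pts(im)); cv2.imwrite(f"pics/{n}.png",im["pixels"])
    for q in("carrier","full_carrier","hook_stand"):
        print(n,q,[(np.round(d["at"],3).tolist(),round(d["p"],2)) for d in manip.boxes_of(q,im)])
E
```

```text
[ 0.27361449 -0.64395132  0.29155342] [[ 9.20362056e-01  3.91067162e-01 -4.01595467e-04]
 [ 3.91067366e-01 -9.20361450e-01  1.05689414e-03]
 [ 4.37036058e-05 -1.12977614e-03 -9.99999361e-01]] 0.0910865009059417 [ 0.14408929 -0.15058283 -0.07010758]
scene carrier [([0.524, 0.293, 0.017], 0.89)]
scene full_carrier [([0.547, -0.236, 0.057], 0.58)]
scene hook_stand [([0.644, 0.032, 0.013], 0.93), ([0.243, -0.287, 0.011], 0.78), ([0.273, 0.377, 0.01], 0.72)]
top carrier [([0.524, 0.298, 0.016], 0.98)]
top full_carrier [([0.529, -0.228, 0.086], 0.64)]
top hook_stand [([0.629, 0.028, 0.01], 0.86), ([0.248, 0.38, 0.012], 0.6), ([0.156, -0.25, 0.011], 0.4)]
```

View pics/scene.png

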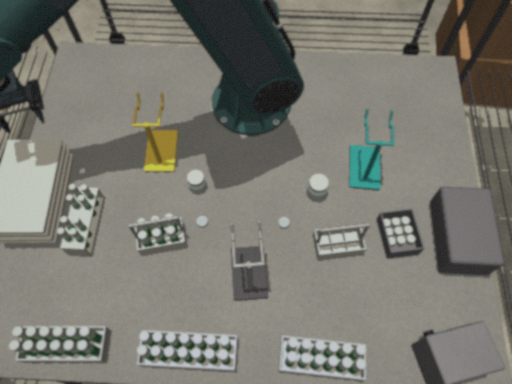

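View pics/top.png

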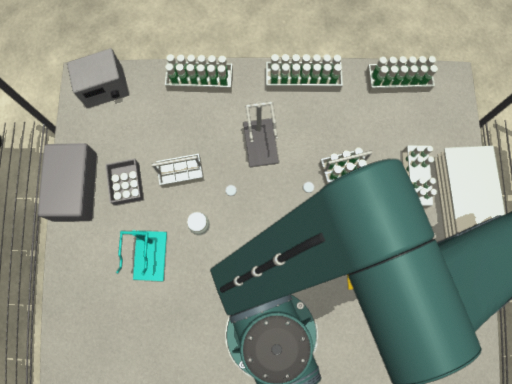

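Scene view: the empty carrier is at (341,240) and the full one, with tubes and green plantlets, at (158,233). The grey hook stand is at (250,260), with its prongs pointing up the image towards the robot. Look-alikes are the yellow stand (157,135), the turquoise stand (372,150), the dark cap tray (400,232) and the tube racks. I choose the empty carrier at (341,240) and the grey stand at (250,260), and check them in one crop.

Run:
```python
from h import *
im=cv2.imread("pics/scene.png")
cv2.imwrite("pics/crop.png",cv2.resize(im[205:305,215:380],None,fx=4.5,fy=4.5,interpolation=cv2.INTER_CUBIC))
def line(Q,name):
    c=np.median(Q,0)
    w=np.linalg.svd(Q[:,:2]-Q[:,:2].mean(0),full_matrices=False)[2][0]
    s=(Q[:,:2]-c[:2])@w
    print(name,len(Q),"med",c.round(4),"ang",np.degrees(np.arctan2(w[1],w[0])).round(1),"ends",(c[:2]+w*s.min()).round(3),(c[:2]+w*s.max()).round(3),"z",np.percentile(Q[:,2],[5,50,95]).round(3))
for n in("scene","top"):
    X=np.load(n+".npy").reshape(-1,3); X=X[~np.isnan(X[:,0])]
    m=(abs(X[:,0]-.53)<.08)&(abs(X[:,1]-.3)<.12)
    line(X[m&(X[:,2]>.125)&(X[:,2]<.16)],n+" bar")
    line(X[m&(X[:,2]>.025)&(X[:,2]<.055)],n+" tray rim")
    h=(abs(X[:,0]-.6)<.2)&(abs(X[:,1]-.03)<.1)
    P=X[h&(X[:,2]>.17)&(X[:,2]<.25)]
    print(n,"hook pts",len(P),P.min(0).round(3),P.max(0).round(3))
    B=X[h&(X[:,2]>.008)&(X[:,2]<.016)]
    r=cv2.minAreaRect(B[:,:2].astype(np.float32)*1000); print("base",r)
    med=P[:,1].mean()
    for k,S in(("L",P[P[:,1]>med]),("R",P[P[:,1]<med])): line(S,n+" prong"+k)
```

```text
scene bar 192 med [0.5257 0.2916 0.1438] ang 100.1 ends [0.538 0.224] [0.513 0.363] z [0.136 0.144 0.149]
scene tray rim 384 med [0.5521 0.2939 0.0418] ang -81.5 ends [0.532 0.431] [0.562 0.227] z [0.026 0.042 0.053]
scene hook pts 423 [ 0.554 -0.018  0.171] [0.68  0.076 0.233]
base ((606.7600708007812, 24.862586975097656), (195.31024169921875, 362.0372314453125), 87.60070037841797)
scene prongL 233 med [0.6548 0.0602 0.2221] ang -6.6 ends [0.555 0.072] [0.683 0.057] z [0.191 0.222 0.228]
scene prongR 190 med [ 0.6459 -0.0032  0.2223] ang 15.9 ends [ 0.568 -0.025] [0.684 0.008] z [0.202 0.222 0.228]
top bar 158 med [0.5224 0.2922 0.1441] ang -80.0 ends [0.511 0.359] [0.534 0.223] z [0.137 0.144 0.149]
top tray rim 298 med [0.4951 0.2884 0.0468] ang 106.4 ends [0.517 0.214] [0.456 0.42 ] z [0.026 0.047 0.053]
top hook pts 315 [ 0.551 -0.02   0.17 ] [0.682 0.072 0.234]
base ((603.5267333984375, 29.927101135253906), (193.1887969970703, 393.8291931152344), 88.6897201538086)
top prongL 179 med [0.6528 0.0579 0.2218] ang 171.5 ends [0.681 0.054] [0.554 0.073] z [0.189 0.222 0.228]
top prongR 136 med [ 0.6402 -0.0063  0.2219] ang -161.4 ends [0.683 0.008] [ 0.567 -0.031] z [0.199 0.222 0.229]
```

View pics/crop.png

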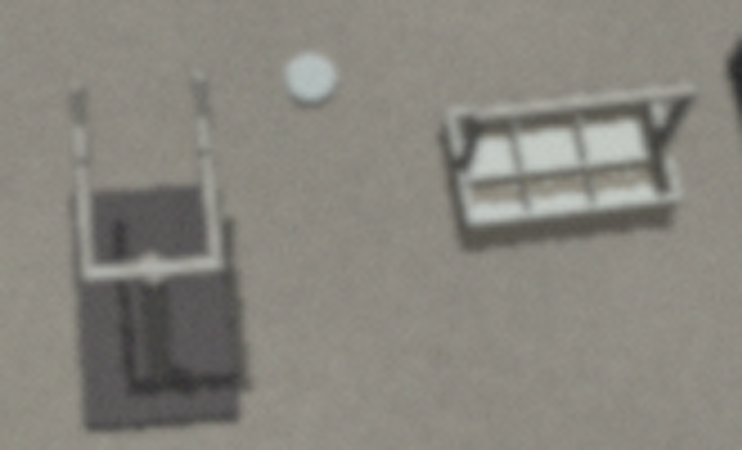

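The crop confirms an empty two-row white carrier with its bar running from (450,113) to (690,92). The grey stand has its prong tips at (78,90) and (200,75). Next I fit both poses with the stated geometry.

```bash
cat > fit.py <<'E'
from h import *
from scipy.optimize import least_squares
def seg(P,a,b):
    t=np.clip((P-a)@(b-a)/((b-a)@(b-a)),0,1); return np.linalg.norm(P-a-t[:,None]*(b-a),axis=1)
prong=np.array([[85,220],[23,220],[12,200],[-12,200],[-26,226]])/1e3
hook=[(np.array([p[0],y,p[1]]),np.array([q[0],y,q[1]]),.004) for y in(-.036,.036) for p,q in zip(prong,prong[1:])]+[(np.array([.085,-.036,.22]),np.array([.085,.036,.22]),.004)]
V=[np.array(v) for v in((0,-.066,.05),(0,-.066,.14),(0,.066,.14),(0,.066,.05))]
handle=[(V[i],V[i+1],.005) for i in range(3)]
def fit(P,model,x0,free=True):
    def r(x):
        c,s=np.cos(x[3]),np.sin(x[3]); L=(P-x[:3])@np.array([[c,-s,0],[s,c,0],[0,0,1]])
        return np.min([seg(L,a,b)-k for a,b,k in model],0)
    o=least_squares(r,[*x0[:2],0,x0[2]],loss="soft_l1",f_scale=.002)
    print(o.x[:3].round(4),"yaw",np.degrees(o.x[3]).round(1),"med|r|",np.median(abs(r(o.x))).round(4),len(P)); return o.x
def sel(X,c,r,z0,z1):
    X=X.reshape(-1,3); X=X[~np.isnan(X[:,0])]
    return X[(np.hypot(*(X[:,:2]-c).T)<r)&(X[:,2]>z0)&(X[:,2]<z1)]
E
python3 - <<'E'
from fit import *
A=[np.load(n+".npy") for n in("scene","top")]
for X in A+[np.concatenate([a.reshape(-1,3) for a in A])]:
    fit(sel(X,[.62,.03],.1,.185,.24),hook,[.59,.03,0])
    fit(sel(X,[.524,.292],.09,.09,.155),handle,[.524,.292,np.radians(10)])
E
```

```text
[0.5878 0.0247 0.0013] yaw 8.4 med|r| 0.001 412
[0.5237 0.2937 0.0016] yaw 10.0 med|r| 0.0011 226
[0.5858 0.0226 0.0021] yaw 7.4 med|r| 0.0014 303
[0.5228 0.293  0.0017] yaw 9.8 med|r| 0.0011 183
[0.587  0.024  0.0016] yaw 8.3 med|r| 0.0012 715
[0.5233 0.2933 0.0017] yaw 9.9 med|r| 0.0011 409
```

Emit:
arm_command:
  targets:
    - [1, 20, 30, 30, 8]
    - [1, 50, 65, 50, 16]
    - [1, 80, 100, 70, 24]
    - [1, 110, 135, 85, 32]
    - [1, 140, 170, 90, 40]

```text
time_s: 0.9
tool_pos: [0.4149, -0.4731, 0.3842]
orientation: [[0.449, 0.894, 0.002], [0.894, -0.449, -0.002], [-0.001, 0.002, -1.0]]
force: [0.3, 0.0, 0.4]
gripper_width: 0.0912
```

Emit:
arm_command:
  targets:
    - [1, 25, 40, 0, 8]
    - [1, 50, 80, 0, 16]
    - [1, 75, 120, 0, 24]
    - [1, 100, 160, 0, 32]
    - [1, 120, 200, 0, 37]

```text
time_s: 1.4
tool_pos: [0.5358, -0.2713, 0.3844]
orientation: [[-0.185, 0.983, 0.003], [0.983, 0.185, -0.001], [-0.001, 0.003, -1.0]]
force: [0.0, -0.3, 0.7]
gripper_width: 0.091
```

Emit:
arm_command:
  targets:
    - [1, 0, 45, 0, 0]
    - [1, 0, 90, 0, 0]
    - [1, -4, 138, 0, 0]
    - [1, -6, 186, 0, 0]
    - [1, -8, 234, 0, 0]

```text
time_s: 1.9
tool_pos: [0.5274, -0.0355, 0.3846]
orientation: [[-0.185, 0.983, 0.003], [0.983, 0.185, -0.001], [-0.001, 0.003, -1.0]]
force: [1.1, 0.7, -1.0]
gripper_width: 0.0912
```

Emit:
arm_command:
  targets:
    - [1, 0, 48, 0, 0]
    - [1, 0, 96, 0, 0]
    - [1, -2, 144, 0, 0]
    - [1, -3, 192, -10, 0]
    - [1, -4, 240, -20, 0]

```text
time_s: 2.4
tool_pos: [0.5231, 0.2066, 0.3649]
orientation: [[-0.185, 0.983, 0.005], [0.983, 0.185, -0.0], [-0.001, 0.004, -1.0]]
force: [1.0, -0.9, 0.4]
gripper_width: 0.0913
```

Emit:
arm_command:
  targets:
    - [1, 0, 40, -20, 0]
    - [1, 0, 70, -50, 0]
    - [1, 0, 88, -70, 0]
    - [1, 0, 88, -75, 0]
    - [1, 0, 88, -75, 0]

```text
time_s: 2.9
tool_pos: [0.5227, 0.2943, 0.2893]
orientation: [[-0.185, 0.983, 0.003], [0.983, 0.185, -0.001], [-0.002, 0.003, -1.0]]
force: [-0.3, -0.4, 1.0]
gripper_width: 0.0912
```

Run:
```python
from fit import *
s=manip.observe(); print(s["tool_pos"],s["orientation"][:,1],s["time_s"])
im=manip.get_image("wrist"); X=pts(im); cv2.imwrite("pics/wrist1.png",im["pixels"])
fit(sel(X,[.523,.293],.09,.09,.155),handle,[.523,.293,np.radians(10)])
```

```text
[0.52274034 0.2943057  0.28934036] [0.98264947 0.18544813 0.0030002 ] 2.9
[ 0.5248  0.2942 -0.0007] yaw 10.2 med|r| 0.0003 1679
```

View pics/wrist1.png

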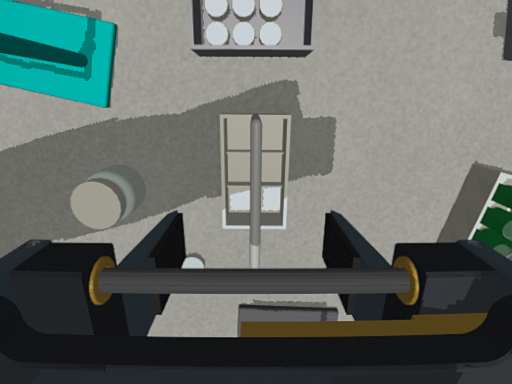

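The wrist view shows the bar upright at column 255, centred between the fingers (180 and 330), over the empty tray. The fit agrees to 2 mm, so I descend and grip.

Emit:
arm_command:
  targets:
    - [1, 2, 0, -35, -0.5]
    - [1, 2, 0, -65, -0.5]
    - [1, 2, 0, -85, -0.5]
    - [1, 2, 0, -89, -0.5]
    - [1, 2, 0, -89, -0.5]

```text
time_s: 3.45
tool_pos: [0.5257, 0.2935, 0.2023]
orientation: [[-0.175, 0.985, 0.005], [0.985, 0.175, -0.0], [-0.001, 0.005, -1.0]]
force: [-0.5, -0.3, 0.3]
gripper_width: 0.0909
```

Emit:
arm_command:
  targets:
    - [-1, 0, 0, 0, 0]
    - [-1, 0, 0, 0, 0]
    - [-1, 0, 0, 0, 0]
    - [-1, 0, 0, 0, 0]
    - [-1, 0, 0, 0, 0]
  grip_force: 25

```text
time_s: 3.95
tool_pos: [0.5257, 0.2936, 0.2025]
orientation: [[-0.175, 0.984, 0.005], [0.984, 0.175, -0.0], [-0.001, 0.005, -1.0]]
force: [0.3, 0.2, 0.8]
gripper_width: 0.0544
```

Emit:
arm_command:
  targets:
    - [-1, 0, 0, 0, 0]
    - [-1, 0, 0, 0, 0]
    - [-1, 0, 0, 0, 0]
    - [-1, 0, 0, 5, 0]
    - [-1, 0, 0, 10, 0]

```text
time_s: 4.45
tool_pos: [0.5258, 0.2936, 0.2128]
orientation: [[-0.175, 0.984, 0.005], [0.984, 0.175, -0.0], [-0.001, 0.005, -1.0]]
force: [0.0, -0.7, -0.3]
gripper_width: 0.014
```

The fingers hadn't finished closing when the lift began, so I go back down with them slightly open and grip again.

Emit:
arm_command:
  targets:
    - [-0.5, 0, 0, 0, 0]
    - [-0.5, 0, 0, 0, 0]
    - [-0.5, 0, 0, -7, 0]
    - [-0.5, 0, 0, -13, 0]
    - [-0.5, 0, 0, -13, 0]

```text
time_s: 4.95
tool_pos: [0.5252, 0.2933, 0.1984]
orientation: [[-0.175, 0.984, 0.003], [0.984, 0.175, -0.001], [-0.002, 0.003, -1.0]]
force: [-0.5, -0.1, 0.1]
gripper_width: 0.0228
```

Emit:
arm_command:
  targets:
    - [-1, 0, 0, 0, 0]
    - [-1, 0, 0, 0, 0]
    - [-1, 0, 0, 0, 0]
    - [-1, 0, 0, 0, 0]
    - [-1, 0, 0, 0, 0]

```text
time_s: 5.45
tool_pos: [0.5252, 0.2933, 0.1985]
orientation: [[-0.175, 0.984, 0.004], [0.984, 0.175, -0.001], [-0.002, 0.003, -1.0]]
force: [0.0, 0.1, -1.3]
gripper_width: 0.0097
```

Emit:
arm_command:
  targets:
    - [-1, 0, 0, 0, 0]
    - [-1, 0, 0, 0, 0]
    - [-1, 0, 0, 0, 0]

```text
time_s: 5.75
tool_pos: [0.5252, 0.2933, 0.1985]
orientation: [[-0.175, 0.985, 0.004], [0.985, 0.175, -0.001], [-0.002, 0.003, -1.0]]
force: [-0.9, -0.2, -2.6]
gripper_width: 0.0093
```

Emit:
arm_command:
  targets:
    - [-1, 0, 0, 15, 0]
    - [-1, 0, 0, 40, 0]
    - [-1, 0, 0, 70, 0]
    - [-1, 0, 0, 95, -1]
    - [-1, 0, 0, 110, -2]

```text
time_s: 6.25
tool_pos: [0.5257, 0.2936, 0.3116]
orientation: [[-0.14, 0.99, 0.006], [0.99, 0.14, 0.0], [-0.001, 0.006, -1.0]]
force: [0.5, 0.2, -2.4]
gripper_width: 0.0091
```

Emit:
arm_command:
  targets:
    - [-1, -5, -10, 0, 0]
    - [-1, -12, -30, 0, 0]
    - [-1, -20, -60, 0, 0]
    - [-1, -28, -90, 0, 0]
    - [-1, -37, -120, 0, 0]

```text
time_s: 6.75
tool_pos: [0.4873, 0.1719, 0.3105]
orientation: [[-0.141, 0.99, 0.005], [0.99, 0.141, -0.001], [-0.001, 0.004, -1.0]]
force: [1.3, -0.1, -1.1]
gripper_width: 0.0097
```

Emit:
arm_command:
  targets:
    - [-1, 0, -30, 0, 0]
    - [-1, 0, -60, 0, 0]
    - [-1, 0, -90, 0, 0]
    - [-1, 0, -115, 0, 0]
    - [-1, 0, -135, 0, 0]

```text
time_s: 7.25
tool_pos: [0.4861, 0.0352, 0.3095]
orientation: [[-0.14, 0.99, 0.003], [0.99, 0.14, -0.001], [-0.001, 0.003, -1.0]]
force: [0.2, 0.8, -1.4]
gripper_width: 0.0092
```

Emit:
arm_command:
  targets:
    - [-1, 0, -15, 0, 0]
    - [-1, 0, -26, 0, 0]
    - [-1, 0, -28, 0, 0]
    - [-1, 0, -28, 0, 0]
    - [-1, 0, -28, 0, 0]

```text
time_s: 7.75
tool_pos: [0.486, 0.0076, 0.3094]
orientation: [[-0.141, 0.99, 0.003], [0.99, 0.141, -0.001], [-0.001, 0.003, -1.0]]
force: [-0.4, -0.5, -1.6]
gripper_width: 0.0094
```

Run:
```python
from fit import *
s=manip.observe(); print(s["tool_pos"],np.degrees(np.arctan2(*s["orientation"][1::-1,1])),s["time_s"],s["gripper_width"])
im={n:manip.get_image(n) for n in("scene","wrist","top")}
cv2.imwrite("pics/w2.png",np.vstack([np.hstack([im["scene"]["pixels"][150:320,130:400],im["wrist"]["pixels"][::2,::2][:170]])]))
for n in im:
    X=pts(im[n])
    P=sel(X,[.64,.03],.085,.19,.235); H=sel(X,[.488,.010],.09,.235,.262)
    if len(P)>50: print(n,"hook"); fit(P,hook,[.587,.024,.14])
    h=[(a+[0,0,.11],b+[0,0,.11],k) for a,b,k in handle]
    P=sel(X,[.488,.010],.085,.17,.262)
    if len(P)>50: print(n,"bar"); fit(P,h,[.488,.010,.14])
```

```text
[0.4860017  0.00763486 0.30936359] 8.08251036399896 7.75 0.009409519676175258
scene hook
[0.5879 0.0247 0.0014] yaw 7.8 med|r| 0.0011 397
scene bar
[0.4855 0.009  0.0019] yaw 8.2 med|r| 0.0009 197
wrist hook
[ 0.5859  0.0247 -0.0019] yaw 7.7 med|r| 0.001 3556
wrist bar
[0.4868 0.0089 0.0006] yaw 8.2 med|r| 0.0005 3936
top hook
[0.586  0.0222 0.0015] yaw 8.7 med|r| 0.0015 141
```

View pics/w2.png

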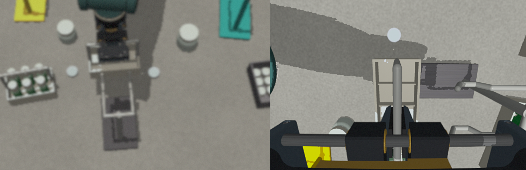

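Combined picture: in the scene half, the carrier is held in front of the tips at about (113,55), with the stand straight below at (120,100). Bar and hook are aligned to within 0.5° and the offset is (+100.5, +15.8) mm. I move in over the tips, then down.

Emit:
arm_command:
  targets:
    - [-1, 12, 2, 0, 0]
    - [-1, 35, 5, 0, 0]
    - [-1, 60, 9, 0, 0]
    - [-1, 80, 12.5, 0, 0]
    - [-1, 93, 14.5, 0, 0]

```text
time_s: 8.4
tool_pos: [0.581, 0.0228, 0.3093]
orientation: [[-0.142, 0.99, 0.003], [0.99, 0.142, -0.001], [-0.001, 0.003, -1.0]]
force: [-1.1, 0.2, -1.9]
gripper_width: 0.009
```

Emit:
arm_command:
  targets:
    - [-1, 6, 1, 0, 0]
    - [-1, 7.5, 1, 0, 0]
    - [-1, 7.5, 1, 0, 0]
    - [-1, 7.5, 1, -8, 0]
    - [-1, 7.5, 1, -16, 0]

```text
time_s: 8.9
tool_pos: [0.588, 0.0237, 0.2928]
orientation: [[-0.141, 0.99, 0.004], [0.99, 0.141, -0.001], [-0.001, 0.004, -1.0]]
force: [-0.4, 0.2, -1.3]
gripper_width: 0.0092
```

Emit:
arm_command:
  targets:
    - [-1, 0, 0, -6, 0]
    - [-1, 0, 0, -12, 0]
    - [-1, 0, 0, -18, 0]
    - [-1, 0, 0, -22, 0]
    - [-1, 0, 0, -22, 0]

```text
time_s: 9.4
tool_pos: [0.5878, 0.0237, 0.2702]
orientation: [[-0.141, 0.99, 0.003], [0.99, 0.141, -0.001], [-0.001, 0.003, -1.0]]
force: [-1.1, -0.6, -1.8]
gripper_width: 0.0093
```

Run:
```python
from fit import *
s=manip.observe(); print(s["tool_pos"],s["force"],s["time_s"],s["gripper_width"])
im={n:manip.get_image(n) for n in("scene","wrist")}
cv2.imwrite("pics/w3.png",np.hstack([cv2.resize(im["scene"]["pixels"][205:305,200:300],(384,384)),cv2.resize(im["wrist"]["pixels"],(416,312))[:,:] if 0 else cv2.copyMakeBorder(cv2.resize(im["wrist"]["pixels"],(416,312)),0,72,0,0,0)]))
h=[(a+[0,0,.07],b+[0,0,.07],k) for a,b,k in handle]
for n in im:
    X=pts(im[n]); print(n)
    fit(sel(X,[.587,.024],.1,.12,.24),h+hook,[.587,.024,.14])
```

```text
[0.58779728 0.02368146 0.27019932] [-1.07011822 -0.60706961 -1.80401824] 9.4 0.009290854509367301
scene
[0.5945 0.0255 0.002 ] yaw 8.4 med|r| 0.0033 583
wrist
[5.876e-01 2.420e-02 4.000e-04] yaw 7.7 med|r| 0.0013 12630
```

View pics/w3.png

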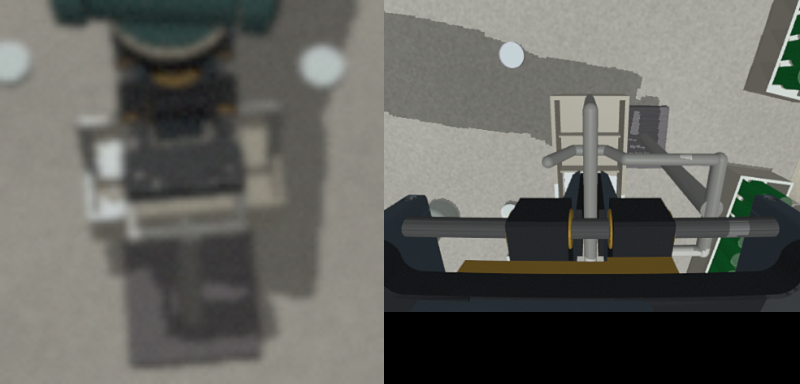

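The wrist view shows the bar (590,100–260) over the dip of the visible prong, with the tip at (545,162) on one side and the riser at (720,160) on the other. The gripper still carries the weight, so I creep down.

Emit:
arm_command:
  targets:
    - [-1, 0, 0, -1, 0]
    - [-1, 0, 0, -2, 0]
    - [-1, 0, 0, -2.5, 0]
    - [-1, 0, 0, -2.5, 0]

```text
time_s: 9.9
tool_pos: [0.5881, 0.0237, 0.2684]
orientation: [[-0.141, 0.99, 0.004], [0.99, 0.141, -0.001], [-0.001, 0.004, -1.0]]
force: [-0.2, 0.3, -1.6]
gripper_width: 0.0094
```

Emit:
arm_command:
  targets:
    - [-1, 0, 0, -1, 0]
    - [-1, 0, 0, -1.5, 0]
    - [-1, 0, 0, -2, 0]
    - [-1, 0, 0, -2, 0]

```text
time_s: 10.3
tool_pos: [0.5882, 0.0237, 0.2667]
orientation: [[-0.141, 0.99, 0.004], [0.99, 0.141, -0.001], [-0.001, 0.004, -1.0]]
force: [-2.0, -0.4, 3.8]
gripper_width: 0.0092
```

Contact: the force rose to +3.8 N. I release.

Emit:
arm_command:
  targets:
    - [-0.85, 0, 0, 0, 0]
    - [-0.7, 0, 0, 0, 0]
    - [-0.4, 0, 0, 0, 0]
    - [-0.1, 0, 0, 0, 0]
    - [-0.1, 0, 0, 0, 0]

```text
time_s: 10.8
tool_pos: [0.5882, 0.0237, 0.2666]
orientation: [[-0.141, 0.99, 0.004], [0.99, 0.141, -0.001], [-0.001, 0.004, -1.0]]
force: [0.0, 0.8, 0.5]
gripper_width: 0.0348
```

Run:
```python
from fit import *
s=manip.observe(); print(s["tool_pos"],s["force"],s["time_s"],s["gripper_width"])
im=manip.get_image("wrist"); X=pts(im); cv2.imwrite("pics/w4.png",im["pixels"])
h=[(a+[0,0,.069],b+[0,0,.069],k) for a,b,k in handle]
fit(sel(X,[.587,.024],.1,.12,.24),h+hook,[.587,.024,.14])
```

```text
[0.58817202 0.02368652 0.26661512] [0.00608123 0.77151893 0.49105961] 10.8 0.034795341838725624
[ 0.5885  0.022  -0.0008] yaw 9.1 med|r| 0.0013 12308
```

View pics/w4.png

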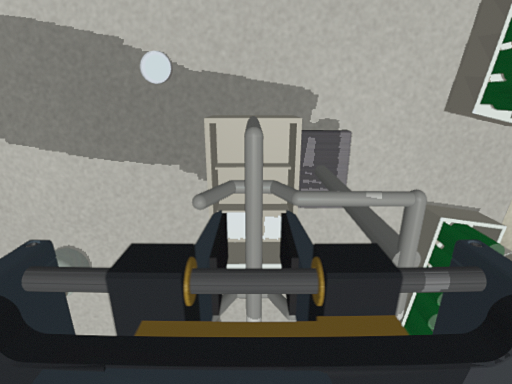

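The wrist view shows the bar (255,130–310) lying in the dip, the fingers free on both sides at (215,240) and (292,240), and no load on the wrist. I retreat straight up.

Emit:
arm_command:
  targets:
    - [0, 0, 0, 0, 0]
    - [0, 0, 0, 0, 0]
    - [0, 0, 0, 5, 0]
    - [0, 0, 0, 15, 0]
    - [0, 0, 0, 30, 0]

```text
time_s: 11.35
tool_pos: [0.588, 0.0237, 0.2973]
orientation: [[-0.141, 0.99, 0.003], [0.99, 0.141, -0.001], [-0.001, 0.003, -1.0]]
force: [-0.7, 0.2, 0.2]
gripper_width: 0.0456
```

Emit:
arm_command:
  targets:
    - [0, 0, 0, 30, 0]
    - [0, 0, 0, 70, 0]
    - [0, 0, 0, 110, 0]
    - [0, 0, 0, 140, 0]
    - [0, 0, 0, 150, 0]

```text
time_s: 11.85
tool_pos: [0.5886, 0.0237, 0.4523]
orientation: [[-0.141, 0.99, 0.009], [0.99, 0.141, -0.001], [-0.002, 0.009, -1.0]]
force: [0.2, -0.6, -0.7]
gripper_width: 0.0457
```

Emit:
arm_command:
  targets:
    - [0, -30, 40, 0, 0]
    - [0, -60, 80, 0, 0]
    - [0, -80, 125, 0, 0]
    - [0, -90, 170, 0, 0]
    - [0, -90, 200, 0, 0]

```text
time_s: 12.35
tool_pos: [0.4969, 0.2258, 0.4528]
orientation: [[-0.143, 0.99, 0.009], [0.99, 0.143, -0.0], [-0.002, 0.009, -1.0]]
force: [0.5, 0.0, 0.1]
gripper_width: 0.0454
```

Emit:
arm_command:
  targets:
    - [0, 0, 0, 0, 0]
    - [0, 0, 0, 0, 0]
    - [0, 0, 0, 0, 0]
    - [0, 0, 0, 0, 0]
    - [0, 0, 0, 0, 0]

```text
time_s: 12.85
tool_pos: [0.4971, 0.225, 0.4528]
orientation: [[-0.141, 0.99, 0.009], [0.99, 0.141, -0.0], [-0.002, 0.009, -1.0]]
force: [-0.9, 0.6, 0.9]
gripper_width: 0.0457
```

```bash
cat > chk.py <<'E'
from fit import *
import sys
s=manip.observe(); print(s["tool_pos"],s["time_s"])
h=[(a+[0,0,.069],b+[0,0,.069],k) for a,b,k in handle]
for n in("scene","top"):
    im=manip.get_image(n); X=pts(im); print(n)
    fit(sel(X,[.64,.03],.065,.18,.235),hook,[.587,.024,.14])
    P=sel(X,[.587,.024],.1,.06,.24); c,si=np.cos(.14),np.sin(.14); L=(P-[.587,.024,0])@np.array([[c,-si,0],[si,c,0],[0,0,1]])
    B=L[(abs(abs(L[:,1])-.055)<.012)&(L[:,2]>.19)]
    for k in(-1,1):
        b=B[B[:,1]*k>0]; print(" bar end",k,np.median(b,0).round(4),len(b))
    R=L[(abs(L[:,1])<.075)&(L[:,2]>.1)&(L[:,2]<.135)]
    if len(R)>20: print(" rim",R.min(0).round(3),R.max(0).round(3),len(R))
    F=sel(X,[.54,-.232],.1,.03,.16); print(" full",F.mean(0).round(3),len(F)) if len(F) else 0
    cv2.imwrite(f"pics/{n}_{sys.argv[1]}.png",cv2.resize(im["pixels"][195:305,120:400] if n=="scene" else im["pixels"][80:220,120:400],None,fx=2.8,fy=2.8))
E
python3 chk.py a
```

```text
[0.49708043 0.22503954 0.45275814] 12.85
scene
[0.589  0.0241 0.0059] yaw 8.7 med|r| 0.0022 442
 bar end -1 [ 0.0033 -0.0565  0.2122] 45
 bar end 1 [0.0031 0.0582 0.2123] 41
 rim [-0.035 -0.069  0.1  ] [0.094 0.072 0.134] 239
 full [ 0.544 -0.239  0.085] 1279
top
[0.5855 0.0239 0.0042] yaw 6.8 med|r| 0.0021 333
 bar end -1 [-0.0025 -0.0576  0.2123] 34
 bar end 1 [-0.0024  0.0576  0.2126] 32
 rim [-0.044 -0.072  0.1  ] [0.081 0.07  0.135] 224
 full [ 0.524 -0.24   0.088] 962
```

View pics/scene_a.png

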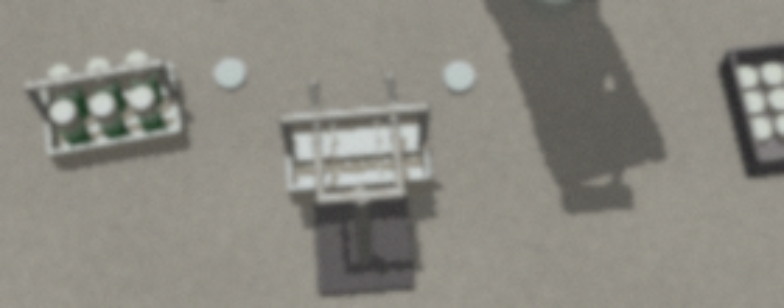

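The carrier hangs on the grey prongs, with its bar at about (355,112) inside the tips at (315,90) and (390,80). The full carrier stands untouched at (105,105). I let any swing die down and compare again.

Emit:
arm_command:
  targets:
    - [0, 0, 0, 0, 0]
    - [0, 0, 0, 0, 0]
    - [0, 0, 0, 0, 0]
    - [0, 0, 0, 0, 0]
    - [0, 0, 0, 0, 0]

```text
time_s: 13.45
tool_pos: [0.497, 0.2253, 0.4528]
orientation: [[-0.142, 0.99, 0.009], [0.99, 0.142, -0.0], [-0.002, 0.009, -1.0]]
force: [-0.3, 0.2, -0.4]
gripper_width: 0.0457
```

Emit:
arm_command:
  targets:
    - [0, 0, 0, 0, 0]
    - [0, 0, 0, 0, 0]
    - [0, 0, 0, 0, 0]
    - [0, 0, 0, 0, 0]
    - [0, 0, 0, 0, 0]

```text
time_s: 13.95
tool_pos: [0.497, 0.2253, 0.4528]
orientation: [[-0.142, 0.99, 0.009], [0.99, 0.142, -0.0], [-0.002, 0.009, -1.0]]
force: [0.4, 0.4, 0.1]
gripper_width: 0.0461
```

Emit:
arm_command:
  targets:
    - [0, 0, 0, 0, 0]
    - [0, 0, 0, 0, 0]
    - [0, 0, 0, 0, 0]
    - [0, 0, 0, 0, 0]
    - [0, 0, 0, 0, 0]

```text
time_s: 14.45
tool_pos: [0.497, 0.2253, 0.4528]
orientation: [[-0.142, 0.99, 0.009], [0.99, 0.142, -0.0], [-0.002, 0.009, -1.0]]
force: [-0.4, 1.4, 0.3]
gripper_width: 0.0454
```

Emit:
arm_command:
  targets:
    - [0, 0, 0, 0, 0]
    - [0, 0, 0, 0, 0]
    - [0, 0, 0, 0, 0]
    - [0, 0, 0, 0, 0]
    - [0, 0, 0, 0, 0]

```text
time_s: 14.95
tool_pos: [0.497, 0.2253, 0.4528]
orientation: [[-0.142, 0.99, 0.009], [0.99, 0.142, -0.0], [-0.002, 0.009, -1.0]]
force: [-0.1, 0.0, 0.0]
gripper_width: 0.0455
```

```bash
python3 chk.py b
python3 - <<'E'
from h import *
# stillness: tray depth change across frames
Z=[]
for i in range(8): Z.append(manip.get_image("scene")["pixels"][230:275,215:280].astype(float))
Z=np.array(Z); print("mean|diff| to first:",[abs(z-Z[0]).mean().round(2) for z in Z[1:]])
E
```

```text
[0.49704507 0.22533159 0.4527838 ] 14.95
scene
[0.5884 0.0246 0.0052] yaw 9.0 med|r| 0.0022 440
 bar end -1 [ 0.0028 -0.0563  0.2122] 42
 bar end 1 [0.0029 0.0584 0.2121] 42
 rim [-0.035 -0.069  0.1  ] [0.094 0.072 0.135] 243
 full [ 0.544 -0.239  0.085] 1281
top
[0.5859 0.0214 0.0044] yaw 7.5 med|r| 0.002 333
 bar end -1 [-0.0024 -0.0571  0.212 ] 34
 bar end 1 [-0.0023  0.0575  0.2119] 34
 rim [-0.043 -0.072  0.1  ] [0.082 0.07  0.135] 231
 full [ 0.524 -0.24   0.087] 977
mean|diff| to first: [np.float64(1.61), np.float64(1.66), np.float64(1.63), np.float64(1.62), np.float64(1.6), np.float64(1.62), np.float64(1.65)]
```

The bar is level and nothing is moving, so I hand in.

```bash
python3 -c "
from workcell import manip
print(manip.close_job())"
```

```text
the job is handed in; nothing more can be done
None
```

The empty carrier is hanging by its handle bar in the dips of both prongs of the grey hook stand. I let go, backed the arm clear and handed the job in after about 15.5 s of the 59 s allowed.

- **Level and in place:** Both bar ends measure the same height, within about 0.3 mm, and sit within 3 mm of the middle of the dips.
- **Still:** The bar and tray positions 2 s apart, and eight frames in a row after that, showed no movement beyond image noise.
- **Full carrier:** It was not touched, and its measured position stayed the same between the two final checks.
- **Regrip:** My first lift started before the fingers had fully closed. I lowered the gripper, gripped again and lifted cleanly.
- **Disagreements:** The scene and top cameras differ by about 5 mm on where the bar lies along the prongs (+3 against −2 mm). Either reading is well inside the ±12 mm dip. The final hook fits read 4–6 mm high, probably because the hanging bar and handle were in the fitted points, so I did not rely on them.

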